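# Fit the priming lever on the dosing pump and park it

## Task

Fit the loose priming lever onto the dosing pump's upright splined shaft with its arm about a quarter turn clockwise (seen from above) of the stop post: rest it lightly on the shaft, feel for the angle at which the splines let it in, and press it fully home. Then swing the seated lever anticlockwise until its arm rests gently against the stop post, and let go. Never lean hard on the shaft or the post, and leave the other things on the bench where they are.

Things in the scene. Friction and masses are not known exactly. Their poses are not given: they have to be found in the camera images.
- lever_hub (a point): Loose steel priming lever, lying flat: hexagonal hub 42 mm across flats, 30 mm high, upright through-bore with six inner keys (22 mm between opposite key faces, keys 5.7 mm wide, at 30, 90, 150.. degrees from x). This point: on the bore axis, 15 mm above the underside. z up, x along the arm; hub flats face +y and -y, grip across y. 0.2 kg
- lever_knob (a point): centre of the upright black knob (20 mm across, 10 to 45 mm above the lever's underside) on the end of the lever's arm, 92 mm from the bore axis along x, 30 mm above the underside; axes as lever_hub. The arm is 14 mm wide, 10 mm thick, level with the hub's underside, and ends 102 mm from the bore axis
- lever: the same lever; origin on the bore axis at the hub's underside, 15 mm below lever_hub
- pump_seat (a point): Centre of the round seat (40 mm across, 76 mm above the bench) on the fixed dosing pump. Axes are the pump's own: x away from its front (the face with two white hose barbs), y to the stop post, z up. Fully home, the lever's underside rests on the seat: lever_hub 15 mm above this point
- pump: the pump: black box 120 x 120 mm with aluminium top plate 68 mm above the bench, carrying shaft and post; origin on the bench under pump_seat. The shaft drags with about 0.15 N m: it stays put under a light touch and turns with the seated lever, with about 3 degrees of play either way
- shaft_end (a point): Tip of the upright shaft, 28 mm above the seat: plain nose 19 mm across for the top 8 mm (the bore passes it at any angle, 1.5 mm to spare), below it six splines 5 mm wide, 28 mm over them, from the seat up to 20 mm. The keys stand on the spline ends unless the angle fits within about 3 degrees; it fits every 60. Axes are the pump's: the shaft's own angle varies and is not measured
- stop_post: upright rubber-buffered stop post, 12 mm thick, on the pump's top plate on the pump's +y side, 72 mm from the shaft axis; origin at its foot on the plate, top 22 mm above the seat. A seated lever's arm, swung anticlockwise, meets it when pointing about 80 degrees anticlockwise of the pump's +x. It gives 0.4 mm per newton and springs back. Axes as the pump's.
- jar_tall: clear jar with orange lid, 78 mm wide, 119 mm tall; origin under its centre; bystander
- jar_low: clear jar with orange lid, 78 mm wide, 74 mm tall; origin under its centre; bystander
- motor_a: stepper motor 42 x 42 mm, 48 mm tall, with a thin 22 mm shaft on top; origin under its centre; bystander
- motor_b: stepper motor like motor_a; bystander
- screwdriver: screwdriver 170 mm long lying near the middle of the mat; bystander
- collar: plain round steel collar, 38 mm outside, 20 mm bore, 12 mm high, no keys; bystander
- spanner: open-ended spanner 160 mm long; bystander
Mind the look-alikes: they are no part of the job. Leave any pink look-alike of the pump alone.

How it is judged:
By the outcome, as a careful person would: the job done as asked, in the order asked, and still so for the second after the job is handed in, with the robot touching nothing.
It also fails if it takes over 72 s, if anything falls off the work surface, if the arm or the gripper's body presses on something with over 40 N, if the wrist force passes 120 N, or if a joint passes its speed limit or range.

## Robot

A 6-joint arm with a two-finger parallel gripper is mounted at the origin on the work surface. World frame = base frame: x ahead of the robot, y to its left, z up, the work surface at z = 0. Lengths are in mm, angles in rad, forces in N, time in s.
With the tool pointing down it reaches from about 350 to 875 mm from the base axis. Payload 4.2 kg.
Tool frame: the origin (TCP) lies midway between the tips of the shut fingers; the grasp point (between the pads) lies 19 mm behind it; x points along the fingers, y is the direction in which the jaws open and shut, and the axes are right-handed (so a half turn about x gives the same grasp; the last joint's range is limited). The gripper opens to 85 mm and grips with 20 to 120 N. Pads are 22 mm wide; open, the fingers measure 114 mm over their backs; the gripper's body (76 mm by 85 mm) begins 54 mm behind the grasp point. The pads swing forward as they close: fully open they stand 13 mm farther back than shut.
Start: joints at [0.259, 0.385, 0.008, 0, -1.194, -0.259], TCP at [624.979, 0.025, 231.312] pointing down, gripper open.
Joint ranges: [-3.14, 3.14], [-1.21, 2.06], [-1.07, 1.41], [-3.16, 2.05], [-2.99, -0.16], [-3.1, 3.1]. Speed limits (rad/s): [2.79, 2.79, 3.14, 3.14, 3.14, 3.14].

## Interface

Orientations are given as a unit quaternion [x, y, z, w].
In Python, from bench import readout, imaging, arm gives the robot as it stands.
- The arm moves only by the tool arm_command, never from a script. Its argument "increments" is a list of rows, each a list of 3 entries, a list of its own where there are three numbers: the turn, a rotation vector about the world's x, y, z in degrees, then the shift along the world's x, y, z in mm, then the closure, from 0 (fully open) to 1 (shut). In form: [[[ax, ay, az], [tx, ty, tz], fingers], ...]. A call has exactly 5 rows; each row is the pose to reach, as a shift and turn from the pose measured when the call began; what a row does not reach only later rows make up. A row lasts 1/10 s, in which the tool goes at most 50 mm and 8.59 degrees, less where a joint would pass 70% of its speed; a pose out of reach is approached as far as the arm can. A call with a gripper value outside its range is refused whole. The fingers move at their own pace and stop on an object; the grip force is fixed at half the most. Time passes only in rows, so rows that repeat a pose let the fingers close, or fill a call up. It gives the time, the measured TCP pose, the force and the opening at its end, in the units of the state.
- readout.read_state(): the state, without advancing time (a new reading comes with each control period).
- imaging.get_image(name): name is "scene" or "side" or "wrist"; returns (picture, depth): 480x640x3 uint8, blue, green, red; 480x640 float32, mm along the optical axis (not along the pixel's ray), 0 where there is no reading.
- imaging.camera_info(name): a dict with "vfov" (degrees; the focal length in pixels is half the picture's height over the tangent of half this angle, whatever the lens; pixels are square), "cx", "cy" (the principal point, pixels), "D" ([k1, k2, p1, p2, k3] as OpenCV has them; the pictures are not rectified), "eye" and "rotation" of the camera in the world; the wrist camera has in their place "T_tool_cam" (4x4, takes a point from camera to tool coordinates, whose origin is the TCP and whose axes are the tool frame's). Camera axes: x right, y down, z forward; pixel columns grow to the right and rows downward; lengths in mm; the calibration is good to about 2 mm. A picture is of the moment at which its call begins: read the wrist's pose just before it. camera_info takes no time and is no camera call.
- arm.job_done(): hands the job in, once; it reports no verdict.
The state is a dict: "clock": time; "joints": joint angles; "joint_vel": joint speeds; "joint_efforts": joint torques, N m; "position": TCP position; "ee_rot": TCP orientation; "contact_force": force on the tool from outside, world axes, zero at the start; "wrist_torque": the same for the moment, N m; "gripper_width": finger opening in mm.
Only numpy, scipy, OpenCV 4.12 (cv2) and the standard library are available. Lean on these libraries where they do the work, as an engineer would, in place of code of your own. Each camera call takes 0.05 s, during which the arm holds its last target. There are 200 camera calls.

## Working session

There is one attempt and no reset: what is moved stays moved. The work goes in short steps, Python scripts to look and compute and a tool call to move; the robot and the scene stay as the last step left them, time stands still between calls to the robot, and variables do not carry over. Pictures are saved under pics/ and viewed, about 8 in all and at most 12, crops included, and the job is handed in when it is done.

Besides the shell and the picture viewer there is one more tool, called after "Request:" by a JSON object that holds its "op" and its "data", one argument or row to a line. arm_command: Moves the arm, as the interface text tells. Its arguments: {"type":"object","properties":{"increments":{"type":"array","items":{"type":"array"}}},"required":["increments"]}

```bash
mkdir -p pics; ls
cat > h.py <<'E'
import numpy as np, cv2
from bench import readout, imaging, arm
from scipy.spatial.transform import Rotation as R
def cam(name, st=None):
    c=imaging.camera_info(name); f=240/np.tan(np.radians(c["vfov"])/2)
    K=np.array([[f,0,c["cx"]],[0,f,c["cy"]],[0,0,1]]); D=np.array(c["D"],float)
    if name=="wrist":
        T=np.array(c["T_tool_cam"]); Rt=R.from_quat(st["ee_rot"]).as_matrix()
        return K,D,Rt@T[:3,3]+np.array(st["position"]),Rt@T[:3,:3]
    return K,D,np.array(c["eye"],float),np.array(c["rotation"],float).reshape(3,3)
def rays(C,uv):
    K,D,e,Rm=C
    n=cv2.undistortPoints(np.array(uv,float).reshape(-1,1,2),K,D).reshape(-1,2)
    return np.c_[n,np.ones(len(n))]@Rm.T
def onplane(C,uv,z):
    d=rays(C,uv); return C[2]+d*((z-C[2][2])/d[:,2])[:,None]
def proj(C,P):
    K,D,e,Rm=C
    q=(np.array(P,float).reshape(-1,3)-e)@Rm
    return cv2.projectPoints(q.reshape(-1,1,3),np.zeros(3),np.zeros(3),K,D)[0].reshape(-1,2)
E
python3 - <<'E'
from h import *
st=readout.read_state(); print(st)
for n in("scene","side","wrist"):
    s=readout.read_state(); p,d=imaging.get_image(n); cv2.imwrite(f"pics/a_{n}.png",p); np.savez(f"pics/a_{n}.npz",p=p,d=d)
    C=cam(n,s); print(n,C[2],C[3].round(3).tolist(),C[0][0,0],C[1])
E
```

```text
pics
{'clock': 0.0, 'joints': array([ 2.58588642e-01,  3.85556777e-01,  6.62241097e-03, -5.04185580e-04,
       -1.19399980e+00, -2.58609801e-01]), 'joint_vel': array([-0.0017399 , -0.00098479, -0.00091877, -0.0003933 ,  0.00123221,
       -0.00054442]), 'joint_efforts': array([-9.55001960e-04, -3.92286408e+01,  1.88399577e+01,  4.18616563e+00,
       -4.72148502e-03,  8.27910434e-07]), 'position': array([6.24413181e+02, 1.26829380e-02, 2.30219346e+02]), 'ee_rot': array([-0.49942467,  0.50062156,  0.50047114,  0.49948143]), 'contact_force': array([-0.76810646,  0.24556324, -0.98485194]), 'wrist_torque': array([ 2.49159199e-02, -7.66702786e-03, -8.35194565e-06]), 'gripper_width': 85.44509191270483}Traceback (most recent call last):
  File "<stdin>", line 5, in <module>
  File "h.py", line 10, in cam
    return K,D,np.array(c["eye"],float),np.array(c["rotation"],float).reshape(3,3)
                                        ~~~~~~~~~~~~~~~~~~~~~~~~~~~~~~~~~~~~~^^^^^
ValueError: cannot reshape array of size 4 into shape (3,3)
```

View pics/a_scene.png

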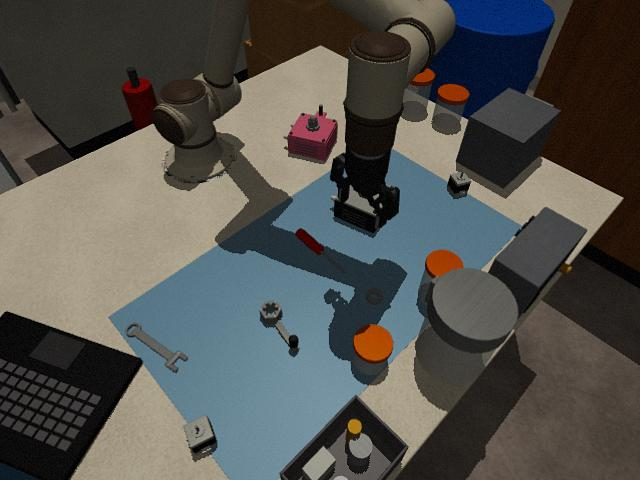

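The scene view shows the lever hub at (270,310) and its knob at (294,342). The pink look-alike is at (313,135), and the real pump isn't visible, possibly hidden by the gripper. I'll fix the helper, since the rotation is a quaternion.

```bash
sed -i 's/np.array(c\["rotation"\],float).reshape(3,3)/R.from_quat(c["rotation"]).as_matrix()/' h.py
python3 - <<'E'
from h import *
for n in("scene","side","wrist"):
    s=readout.read_state(); p,d=imaging.get_image(n); cv2.imwrite(f"pics/a_{n}.png",p); np.savez(f"pics/a_{n}.npz",p=p,d=d)
    C=cam(n,s); print(n,C[2],C[3].round(3).tolist(),C[0][0,0],C[1])
    if n=="scene":
        print(onplane(C,[(270,310),(294,342),(374,296)],20))
    print(np.count_nonzero(d), np.median(d[d>0]))
E
```

```text
scene [ 986.12091889 -469.90306587  874.79854038] [[0.698, 0.542, -0.468], [0.716, -0.522, 0.463], [0.007, -0.658, -0.753]] 447.088769602457 [0.01103801 0.         0.         0.         0.        ]
[[ 5.56388994e+02 -1.89704326e+02  2.00000000e+01]
 [ 6.48589597e+02 -2.02825140e+02  2.00000000e+01]
 [ 6.90478807e+02  3.12639590e-01  2.00000000e+01]]
305910 1184.727
side [212.89872164 878.80440801 795.42263936] [[-0.953, -0.18, 0.244], [-0.303, 0.591, -0.748], [-0.009, -0.787, -0.617]] 502.12002868284725 [-0.06458359  0.          0.          0.          0.        ]
305908 1105.7661
wrist [624.31162487 -67.30411526 373.15830411] [[-1.0, -0.0, -0.002], [-0.001, 0.963, 0.268], [0.002, 0.268, -0.963]] 378.02604484137044 [0.00882642 0.         0.         0.         0.        ]
305964 350.15982
```

View pics/a_side.png

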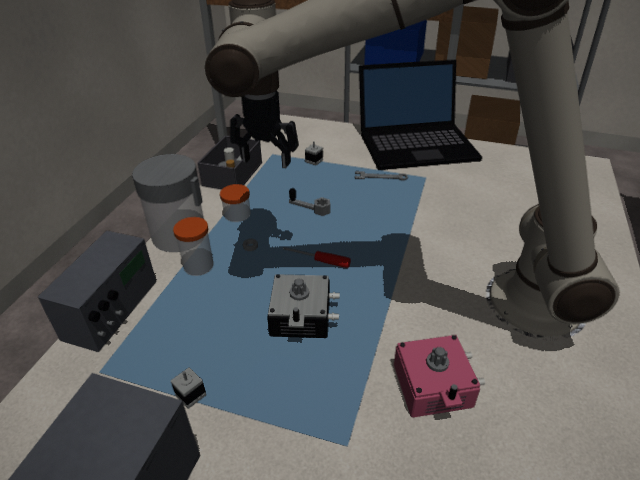

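View pics/a_wrist.png

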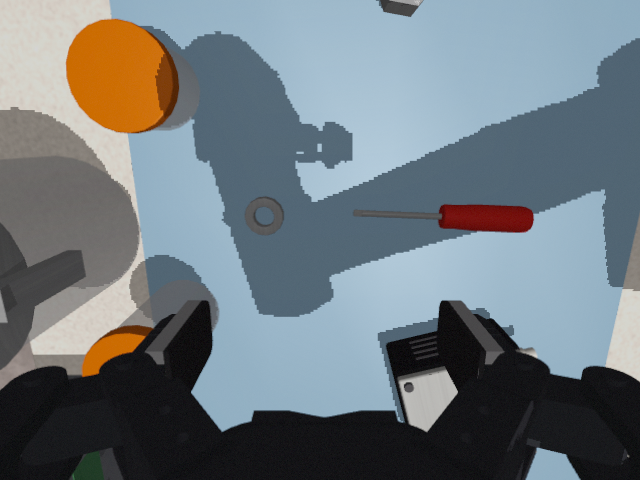

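Side view: the pump is at about (300,305), with its shaft at (299,287), post at (296,313) and barbs on the right side (334,297). The lever is at (322,207). The wrist view shows the collar at (264,215), the screwdriver, and a corner of the pump at (420,390).

Run:
```python
from h import *
s=readout.read_state(); print(R.from_quat(s["ee_rot"]).as_matrix().round(3).tolist())
C=cam("scene"); print("hub",onplane(C,[(270,305)],30),"knob",onplane(C,[(294,340)],40))
C=cam("side"); print("tip",onplane(C,[(298,282)],104),"post",onplane(C,[(296,309)],98),"barb",onplane(C,[(334,297)],40), "hub",onplane(C,[(322,204)],30),"knob",onplane(C,[(292,195)],45))
print("corners",onplane(C,[(277,276),(329,275),(331,313),(269,313)],68))
```

```text
[[-0.001, -1.0, 0.0], [-0.0, 0.0, 1.0], [-1.0, 0.001, -0.0]]
hub [[ 551.94323925 -184.98321975   30.        ]] knob [[ 653.24137835 -206.13115105   40.        ]]
tip [[485.22086389 197.54576632 104.        ]] post [[466.08021775 262.95133881  98.        ]] barb [[422.25285554 155.44471221  40.        ]] hub [[ 555.32767513 -180.49741974   30.        ]] knob [[ 639.23237151 -177.13477493   45.        ]]
corners [[548.52720787 157.78891402  68.        ]
 [443.42609304 122.19596693  68.        ]
 [407.57517447 226.30212648  68.        ]
 [524.11226179 262.37828762  68.        ]]
```

Request:
{"op": "arm_command", "data": {
  "increments": [
    [[0, 0, -8], [-12, -30, 0], 0],
    [[0, 0, -16], [-24, -60, 0], 0],
    [[0, 0, -24], [-36, -100, 0], 0],
    [[0, 0, -32], [-48, -145, 0], 0],
    [[0, 0, -40], [-60, -185, -20], 0]
  ]
}}

```text
clock: 0.7
position: [565.8, -187.0, 213.3]
ee_rot: [-0.298, 0.64, 0.296, 0.643]
contact_force: [1.8, 0.1, -0.3]
gripper_width: 85.2
```

Request:
{"op": "arm_command", "data": {
  "increments": [
    [[0, 0, -8], [-3, 1, 0], 0],
    [[0, 0, -16], [-6, 2, 0], 0],
    [[0, 0, -24], [-8, 3, 0], 0],
    [[0, 0, -32], [-10, 4, 0], 0],
    [[0, 0, -40], [-12, 4, 0], 0]
  ]
}}

```text
clock: 1.2
position: [553.5, -182.9, 213.1]
ee_rot: [-0.059, 0.704, 0.056, 0.706]
contact_force: [0.0, -0.7, 0.8]
gripper_width: 85.6
```

Request:
{"op": "arm_command", "data": {
  "increments": [
    [[0, 0, -6], [0, 0, 0], 0],
    [[0, 0, -12], [0, 0, 0], 0],
    [[0, 0, -12], [0, 0, 0], 0],
    [[0, 0, -12], [0, 0, 0], 0],
    [[0, 0, -12], [0, 0, 0], 0]
  ]
}}

```text
clock: 1.7
position: [553.4, -182.9, 213.0]
ee_rot: [0.014, 0.706, -0.017, 0.708]
contact_force: [0.5, 0.2, 0.6]
gripper_width: 85.4
```

Run:
```python
from h import *
s=readout.read_state(); print(s["position"],R.from_quat(s["ee_rot"]).as_matrix().round(3).tolist(),s["joints"].round(2))
p,d=imaging.get_image("wrist"); cv2.imwrite("pics/b_wrist.png",p); C=cam("wrist",s)
import pickle; pickle.dump((s,p,d,C),open("b.pkl","wb"))
P=[(554,-183,30),(645,-185,45),(554,-183,0)]; print(proj(C,P))
```

```text
[ 553.43757529 -182.90654019  212.99715529] [[0.002, 0.044, 0.999], [-0.004, 0.999, -0.044], [-1.0, -0.004, 0.002]] [-0.04  0.33 -0.13  0.   -1.11 -1.58]
[[324.32615779 217.32120584]
 [326.42569274 319.34373334]
 [324.432764   210.78227592]]
```

View pics/b_wrist.png

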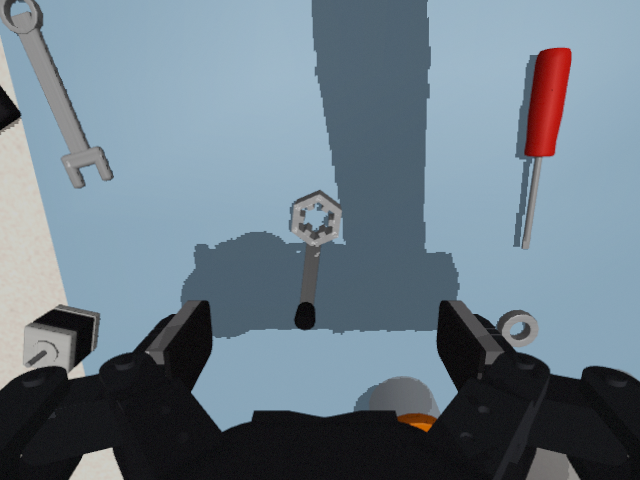

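The wrist view shows the hub at (316,218) and the knob at (305,316). Depth will give me a precise hub hexagon and knob.

```bash
cat >> h.py <<'E'
def cloud(C,d):
    v,u=np.mgrid[0:480,0:640]; uv=np.c_[u.ravel(),v.ravel()]
    r=rays(C,uv); P=C[2]+r*d.reshape(-1,1); P[d.ravel()==0]=np.nan
    return P.reshape(480,640,3)
E
python3 - <<'E'
from h import *
import pickle; s,p,d,C=pickle.load(open("b.pkl","rb"))
P=cloud(C,d); m=np.zeros((480,640),bool); m[180:340,270:360]=1
z=P[...,2]; print("bench z",np.nanmedian(P[150:180,200:300,2]))
hub=P[m&(z>26)&(z<34)&(np.arange(480)[:,None]<255)]; kn=P[m&(z>41)&(z<50)]
print(len(hub),np.median(hub[:,2]),len(kn),np.median(kn[:,2]))
h=cv2.convexHull(hub[:,:2].astype(np.float32)); (cx,cy),r=cv2.minEnclosingCircle(h); M=cv2.moments(h); c=np.array([M['m10']/M['m00'],M['m01']/M['m00']])
print("hub circ",cx,cy,r,"centroid",c,"area",M['m00'],"expect",0.866*42**2)
k,kr=cv2.minEnclosingCircle(cv2.convexHull(kn[:,:2].astype(np.float32))); print("knob",k,kr,np.hypot(*(k-c)),"yaw",np.degrees(np.arctan2(*(k-c)[::-1])))
# arm points
a=P[m&(z>6)&(z<14)]; q=a[np.hypot(a[:,0]-c[0],a[:,1]-c[1])>30][:,:2]; q=q[np.hypot(*(q-c).T)<82]
l=cv2.fitLine(q.astype(np.float32),cv2.DIST_HUBER,0,.01,.01).ravel(); print("arm",l,np.degrees(np.arctan2(l[1],l[0])))
print("jaw yaw off", np.degrees(np.arctan2(-.044,.999)))
E
```

```text
bench z 0.9484428073342883
1208 30.03074578346215 296 44.49399075753445
hub circ 557.0662841796875 -190.22413635253906 24.07517433166504 centroid [ 557.00169889 -190.22374893] area 1535.4126049731858 expect 1527.624
knob (647.3709716796875, -204.92930603027344) 9.693093299865723 91.55795363917437 yaw -9.242579835856542
arm [ 9.8678154e-01 -1.6205616e-01  6.1168256e+02 -1.9918066e+02] -9.326263
jaw yaw off -2.5219079480404223
```

Request:
{"op": "arm_command", "data": {
  "increments": [
    [[0, 0, -6.8], [3.6, -7.3, -40], 0],
    [[0, 0, -6.8], [3.6, -7.3, -85], 0],
    [[0, 0, -6.8], [3.6, -7.3, -130], 0],
    [[0, 0, -6.8], [3.6, -7.3, -170], 0],
    [[0, 0, -6.8], [3.6, -7.3, -190], 0]
  ]
}}

```text
clock: 2.25
position: [554.7, -190.0, 19.2]
ee_rot: [0.056, 0.706, -0.059, 0.703]
contact_force: [-0.0, 0.2, -0.8]
gripper_width: 85.5
```

Request:
{"op": "arm_command", "data": {
  "increments": [
    [[0, 0, 0], [0, 0, -8], 0],
    [[0, 0, 0], [0, 0, -15], 0],
    [[0, 0, 0], [0, 0, -20], 0],
    [[0, 0, 0], [0, 0, -20], 0],
    [[0, 0, 0], [0, 0, -20], 0]
  ]
}}

```text
clock: 2.75
position: [555.5, -190.0, 0.3]
ee_rot: [0.056, 0.705, -0.059, 0.704]
contact_force: [0.6, 0.8, 1.1]
gripper_width: 85.5
```

Run:
```python
from h import *
s=readout.read_state(); print(s["position"],R.from_quat(s["ee_rot"]).as_matrix().round(3).tolist(),s["contact_force"],s["gripper_width"])
p,d=imaging.get_image("wrist"); cv2.imwrite("pics/c_wrist.png",p)
```

```text
[ 5.55463164e+02 -1.90041382e+02  2.60214476e-01] [[-0.002, 0.162, 0.987], [-0.004, 0.987, -0.162], [-1.0, -0.004, -0.002]] [0.56667174 0.82159067 1.14506164] 85.4573577728118
```

View pics/c_wrist.png

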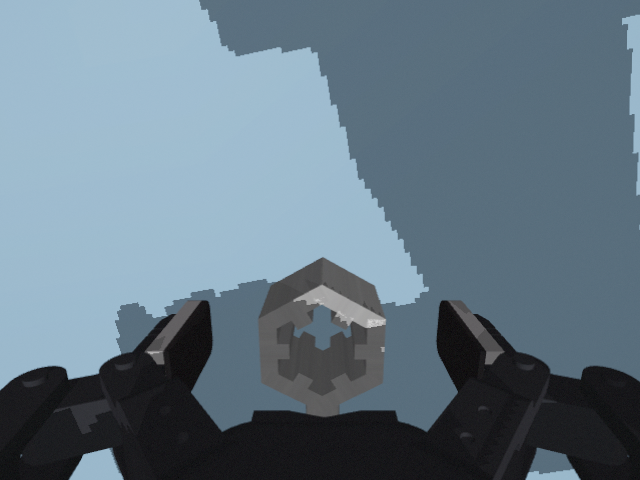

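The hub sits square between the pads (centre about (322,335)). Next I close on it.

Request:
{"op": "arm_command", "data": {
  "increments": [
    [[0, 0, 0], [1.5, 0, 2], 0],
    [[0, 0, 0], [1.5, 0, 2], 0.3],
    [[0, 0, 0], [1.5, 0, 2], 0.8],
    [[0, 0, 0], [1.5, 0, 2], 0.8],
    [[0, 0, 0], [1.5, 0, 2], 0.8]
  ]
}}

```text
clock: 3.3
position: [557.3, -190.1, 2.8]
ee_rot: [0.056, 0.705, -0.059, 0.704]
contact_force: [-0.5, -0.2, 4.6]
gripper_width: 41.0
```

Request:
{"op": "arm_command", "data": {
  "increments": [
    [[0, 0, 0], [0, 0, 0], 0.8],
    [[0, 0, 0], [0, 0, 0], 0.8],
    [[0, 0, 0], [0, 0, 0], 0.8],
    [[0, 0, 0], [0, 0, 0], 0.8],
    [[0, 0, 0], [0, 0, 0], 0.8]
  ]
}}

```text
clock: 3.8
position: [557.3, -190.1, 2.8]
ee_rot: [0.056, 0.705, -0.059, 0.704]
contact_force: [0.1, 0.8, 1.1]
gripper_width: 41.3
```

Gripped at 41 mm. I'll lift it and carry it to a viewing spot on the +x side of the pump.

Request:
{"op": "arm_command", "data": {
  "increments": [
    [[0, 0, 0], [0, 0, 30], 0.8],
    [[0, 0, 0], [0, 0, 75], 0.8],
    [[0, 0, 0], [0, 0, 120], 0.8],
    [[0, 0, 0], [0, 15, 155], 0.8],
    [[0, 0, 4], [0, 45, 180], 0.8]
  ]
}}

```text
clock: 4.3
position: [557.6, -145.9, 185.0]
ee_rot: [0.032, 0.706, -0.035, 0.707]
contact_force: [-0.5, 0.4, -0.9]
gripper_width: 40.8
```

Request:
{"op": "arm_command", "data": {
  "increments": [
    [[0, 0, 5], [0, 45, 0], 0.8],
    [[0, 0, 10], [3, 90, 0], 0.8],
    [[0, 0, 15], [6, 135, 0], 0.8],
    [[0, 0, 20], [10, 180, 0], 0.8],
    [[0, 0, 22], [12, 225, 0], 0.8]
  ]
}}

```text
clock: 4.8
position: [568.8, 80.8, 184.1]
ee_rot: [-0.104, 0.699, 0.101, 0.7]
contact_force: [1.0, -0.3, -1.4]
gripper_width: 40.9
```

Request:
{"op": "arm_command", "data": {
  "increments": [
    [[0, 0, 1], [2, 45, 0], 0.8],
    [[0, 0, 2], [4, 90, 0], 0.8],
    [[0, 0, 2], [6, 125, 0], 0.8],
    [[0, 0, 2], [8, 143, 0], 0.8],
    [[0, 0, 2], [8, 143, 0], 0.8]
  ]
}}

```text
clock: 5.3
position: [576.4, 225.8, 182.9]
ee_rot: [-0.117, 0.698, 0.114, 0.697]
contact_force: [0.1, -1.2, -2.3]
gripper_width: 40.9
```

Run:
```python
from h import *
import pickle
s=readout.read_state(); print(s["position"],R.from_quat(s["ee_rot"]).as_matrix().round(3).tolist(),s["contact_force"],s["gripper_width"],s["joints"].round(2))
p,d=imaging.get_image("wrist"); cv2.imwrite("pics/d_wrist.png",p); C=cam("wrist",s)
pickle.dump((s,p,d,C),open("d.pkl","wb"))
```

```text
[576.43656918 225.79330544 182.91431629] [[-0.0, -0.323, 0.946], [-0.004, 0.946, 0.323], [-1.0, -0.004, -0.001]] [ 0.08583452 -1.20578099 -2.32923122] 40.931197929750496 [ 0.64  0.41 -0.08  0.   -1.08 -1.88]
```

View pics/d_wrist.png

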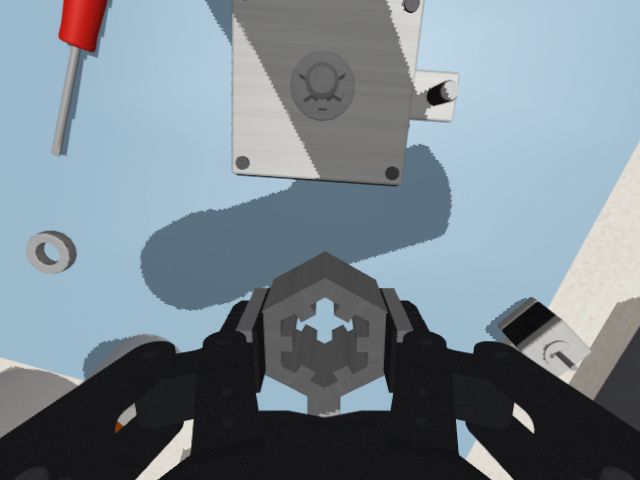

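Wrist view: shaft tip at (322,78), seat about (322,86), post top about (452,88), held hub at (323,330). Depth comes next: shaft axis, spline angle, post, and the hub's place in the gripper.

Run:
```python
from h import *
import pickle; s,p,d,C=pickle.load(open("d.pkl","rb"))
P=cloud(C,d); z=P[...,2]
m=np.zeros(z.shape,bool); m[30:130,270:370]=1
circ=lambda q:cv2.minEnclosingCircle(cv2.convexHull(q.astype(np.float32)))
nose=P[m&(z>101)&(z<107)]; print("nose",len(nose),np.median(nose[:,2]),circ(nose[:,:2]))
c=np.array(circ(nose[:,:2])[0])
seat=P[m&(z>74.5)&(z<78)]; print("seat",len(seat),np.median(seat[:,2]),circ(seat[:,:2]))
m2=np.zeros(z.shape,bool); m2[60:130,410:475]=1
po=P[m2&(z>94)&(z<102)]; print("post",len(po),circ(po[:,:2]))
m3=np.zeros(z.shape,bool); m3[0:190,225:425]=1
pl=P[m3&(z>65)&(z<70.5)]; r=cv2.minAreaRect(cv2.convexHull(pl[:,:2].astype(np.float32))); print("plate",r, np.median(pl[:,2]))
for lo,hi in((90,95),(95,99)):
  sp=P[m&(z>lo)&(z<hi)]; v=sp[:,:2]-c; rr=np.hypot(*v.T); k=(rr>9.5)&(rr<16); a=np.degrees(np.arctan2(v[k,1],v[k,0]))
  print(lo,k.sum(),np.histogram(a,np.arange(-180,181,10))[0].tolist(), "phase60",np.degrees(np.angle(np.exp(6j*np.radians(a)).mean()))/6,abs(np.exp(6j*np.radians(a)).mean()))
# held hub: cloud in tool-ish world
g=P[250:415,255:395].reshape(-1,3); tz=s["position"][2]
print("held z hist",np.histogram(g[:,2],np.arange(tz-10,tz+50,4)))
top=g[(g[:,2]>tz+22)&(g[:,2]<tz+32)]; print("hubtop",np.median(top[:,2])-tz,circ(top[:,:2]), s["position"])
big=cv2.resize(p[40:135,265:480],None,fx=3.7,fy=3.7,interpolation=cv2.INTER_CUBIC); cv2.imwrite("pics/e.png",big)
```

```text
nose 947 103.66047290662928 ((484.2159729003906, 193.64393615722656), 9.3552885055542)
seat 1847 76.10572554058396 ((484.0200500488281, 193.70079040527344), 20.022979736328125)
post 391 ((465.5859375, 262.780517578125), 6.109760284423828)
plate ((485.8699035644531, 198.56021118164062), (110.87982940673828, 124.92234802246094), 15.558051109313965) 68.08925922657716
90 56 [1, 3, 1, 0, 0, 0, 1, 0, 2, 5, 0, 0, 1, 2, 3, 8, 0, 0, 0, 6, 2, 0, 0, 0, 6, 2, 2, 0, 0, 0, 7, 3, 1, 0, 0, 0] phase60 18.515198747441982 0.5400042617185434
95 445 [3, 29, 37, 7, 0, 0, 7, 29, 30, 7, 0, 0, 9, 31, 28, 6, 0, 0, 8, 33, 29, 8, 0, 0, 11, 29, 29, 5, 0, 0, 11, 27, 28, 4, 0, 0] phase60 19.7305283690599 0.7275046140502271
held z hist (array([   0,  100,  586,  687, 1290,  906, 1100, 1287, 1535, 7211,  337,
        346,  589,    0]), array([172.91431629, 176.91431629, 180.91431629, 184.91431629,
       188.91431629, 192.91431629, 196.91431629, 200.91431629,
       204.91431629, 208.91431629, 212.91431629, 216.91431629,
       220.91431629, 224.91431629, 228.91431629]))
hubtop 27.130235995341963 ((575.0855102539062, 226.3088836669922), 26.259449005126953) [576.43656918 225.79330544 182.91431629]
```

View pics/e.png

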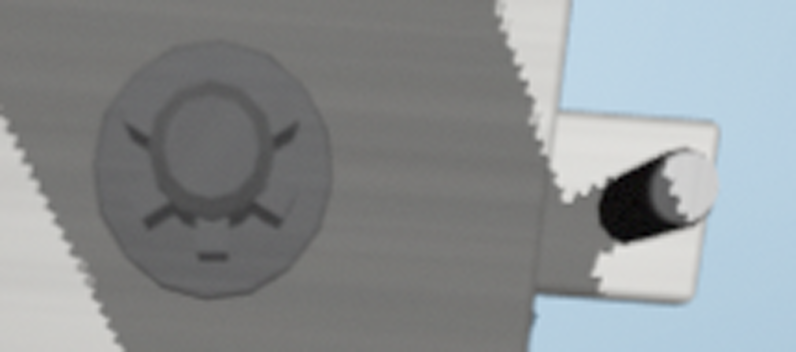

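The splines point to 19.7°+60k in world, so the lever fits at a yaw of 19.7°, which is +4.4° in the pump frame (pump yaw about 15.3°). That is a quarter turn clockwise of the post, as asked. Now a closer check of the hub in the hand.

Run:
```python
from h import *
import pickle; s,p,d,C=pickle.load(open("d.pkl","rb"))
P=cloud(C,d); z=P[...,2]; tz=s["position"][2]; M=R.from_quat(s["ee_rot"]).as_matrix()
m=np.zeros(z.shape,bool); m[245:425,230:420]=1
q=(P[m&(abs(z-tz-27.3)<1.2)]-s["position"])@M   # tool coords: y jaw, z along lever x
print(np.median(q[:,0]))
y,x=q[:,1],q[:,2]
print("y hist",np.histogram(y,np.arange(-34,35,2)))
print("x hist",np.histogram(x[abs(y)<19],np.arange(-34,35,2)))
# bore: empty region in top plane; inscribed via key faces: nearest radius over angles
best=min(((np.ptp([np.percentile(np.hypot(y-a,x-b)[np.floor((np.degrees(np.arctan2(x-b,y-a))+30)/60%6)==k],3) for k in range(6)])),a,b) for a in np.arange(-3,3.1,.25) for b in np.arange(-3,3.1,.25)); print(best)
for a,b in [best[1:]]:
  t=np.degrees(np.arctan2(x-b,y-a)); r=np.hypot(y-a,x-b); k=(r<13.2); print("key phase",np.degrees(np.angle(np.exp(6j*np.radians(t[k])).mean()))/6, r.min())
sh=(np.array([484.1,193.67,104])-s["position"])@M; print("shaft in tool",sh)
```

```text
-27.246587350127108
y hist (array([  0,  15,  17,   5,  21,  20,  21, 377, 415, 446, 317, 310, 252,
       357, 355, 290, 223, 208, 236, 335, 355, 326, 260, 319, 336, 443,
       412, 295,  21,  23,  17,   3,  22,   8]), array([-34, -32, -30, -28, -26, -24, -22, -20, -18, -16, -14, -12, -10,
        -8,  -6,  -4,  -2,   0,   2,   4,   6,   8,  10,  12,  14,  16,
        18,  20,  22,  24,  26,  28,  30,  32,  34]))
x hist (array([  0,   0,   0,   0,   1,  70, 191, 291, 408, 421, 476, 463, 264,
       128, 125, 193, 239, 227, 192, 115, 115, 232, 404, 407, 377, 348,
       255, 165,  75,   6,   0,   0,   0,   0]), array([-34, -32, -30, -28, -26, -24, -22, -20, -18, -16, -14, -12, -10,
        -8,  -6,  -4,  -2,   0,   2,   4,   6,   8,  10,  12,  14,  16,
        18,  20,  22,  24,  26,  28,  30,  32,  34]))
(np.float64(0.32249582650825026), np.float64(0.75), np.float64(0.0))
key phase 0.3746024948236819 10.26123650922642
shaft in tool [ 79.06071319  -0.20433693 -97.64619784]
```

Request:
{"op": "arm_command", "data": {
  "increments": [
    [[0, 0, 0.9], [-30, -11, 0], 0.8],
    [[0, 0, 0.9], [-62, -22, -10], 0.8],
    [[0, 0, 0.9], [-92, -32.5, -35], 0.8],
    [[0, 0, 0.9], [-92, -32.5, -60], 0.8],
    [[0, 0, 0.9], [-92, -32.5, -66], 0.8]
  ]
}}

```text
clock: 5.85
position: [481.9, 188.8, 115.1]
ee_rot: [-0.123, 0.699, 0.118, 0.695]
contact_force: [0.4, 0.2, -2.3]
gripper_width: 41.3
```

```bash
cat > st.py <<'E'
from h import *
s=readout.read_state(); M=R.from_quat(s["ee_rot"]).as_matrix()
print(s["clock"],s["position"].round(2),"yaw",np.degrees(np.arctan2(M[1,2],M[0,2])).round(2),"F",s["contact_force"].round(1),"T",s["wrist_torque"].round(2),"w",s["gripper_width"].round(1))
E
python3 st.py
```

```text
Traceback (most recent call last):
  File "st.py", line 3, in <module>
    print(s["clock"],s["position"].round(2),"yaw",np.degrees(np.arctan2(M[1,2],M[0,2])).round(2),"F",s["contact_force"].round(1),"T",s["wrist_torque"].round(2),"w",s["gripper_width"].round(1))
                                                                                                                                                                    ^^^^^^^^^^^^^^^^^^^^^^^^
AttributeError: 'float' object has no attribute 'round'
```

Request:
{"op": "arm_command", "data": {
  "increments": [
    [[0, 0, 0], [2.5, 4.5, 0], 0.8],
    [[0, 0, 0], [2.5, 4.5, 0], 0.8],
    [[0, 0, 0], [2.5, 4.5, 0], 0.8],
    [[0, 0, 0], [2.5, 4.5, 0], 0.8],
    [[0, 0, 0], [2.5, 4.5, 0], 0.8]
  ]
}}

```text
clock: 6.35
position: [484.8, 193.5, 115.5]
ee_rot: [-0.122, 0.699, 0.118, 0.695]
contact_force: [-0.6, -0.3, -2.0]
gripper_width: 41.2
```

```bash
sed -i 's/s\["gripper_width"\].round(1)/s["gripper_width"]/' st.py; python3 st.py
```

```text
6.35 [484.76 193.48 115.54] yaw 19.56 F [-0.6 -0.3 -2. ] T [ 0.01 -0.    0.08] w 41.16169057563272
```

Request:
{"op": "arm_command", "data": {
  "increments": [
    [[0, 0, 0], [-0.3, -0.1, -3], 0.8],
    [[0, 0, 0], [-0.3, -0.1, -6], 0.8],
    [[0, 0, 0], [-0.3, -0.1, -9], 0.8],
    [[0, 0, 0], [-0.3, -0.1, -12], 0.8],
    [[0, 0, 0], [-0.3, -0.1, -13], 0.8]
  ]
}}

```text
clock: 6.85
position: [484.2, 193.2, 102.0]
ee_rot: [-0.122, 0.699, 0.118, 0.695]
contact_force: [0.4, -0.4, -0.0]
gripper_width: 41.2
```

```bash
python3 st.py
```

```text
6.85 [484.22 193.24 102.  ] yaw 19.56 F [ 0.4 -0.4 -0. ] T [0.   0.1  0.02] w 41.188741203439896
```

Request:
{"op": "arm_command", "data": {
  "increments": [
    [[0, 0, 0], [0, 0, -1], 0.8],
    [[0, 0, 0], [0, 0, -2], 0.8],
    [[0, 0, 0], [0, 0, -3], 0.8],
    [[0, 0, 0], [0, 0, -4], 0.8],
    [[0, 0, 0], [0, 0, -4], 0.8]
  ]
}}

```text
clock: 7.35
position: [484.1, 193.2, 97.9]
ee_rot: [-0.123, 0.699, 0.118, 0.694]
contact_force: [-0.1, 0.0, -1.5]
gripper_width: 41.2
```

```bash
python3 st.py
```

```text
7.35 [484.14 193.18  97.86] yaw 19.55 F [-0.1  0.  -1.5] T [ 0.01  0.07 -0.  ] w 41.247934580179276
```

Request:
{"op": "arm_command", "data": {
  "increments": [
    [[0, 0, 0], [0, 0, -1], 0.8],
    [[0, 0, 0], [0, 0, -2], 0.8],
    [[0, 0, 0], [0, 0, -3], 0.8],
    [[0, 0, 0], [0, 0, -3], 0.8],
    [[0, 0, 0], [0, 0, -3], 0.8]
  ]
}}

```text
clock: 7.85
position: [484.2, 193.2, 94.8]
ee_rot: [-0.123, 0.699, 0.118, 0.694]
contact_force: [-0.2, -0.4, -1.5]
gripper_width: 40.9
```

```bash
python3 st.py
```

```text
7.85 [484.16 193.18  94.85] yaw 19.56 F [-0.2 -0.4 -1.5] T [0.03 0.02 0.04] w 40.927656651174
```

It has entered the splines with no force; the underside is about 4 mm below the spline tops. I'll carry on down.

Request:
{"op": "arm_command", "data": {
  "increments": [
    [[0, 0, 0], [0, 0, -3], 0.8],
    [[0, 0, 0], [0, 0, -6], 0.8],
    [[0, 0, 0], [0, 0, -9], 0.8],
    [[0, 0, 0], [0, 0, -12], 0.8],
    [[0, 0, 0], [0, 0, -13], 0.8]
  ]
}}

```text
clock: 8.35
position: [484.0, 193.1, 81.3]
ee_rot: [-0.123, 0.699, 0.118, 0.694]
contact_force: [0.1, 0.2, -1.5]
gripper_width: 41.0
```

```bash
python3 st.py
```

```text
8.35 [483.99 193.08  81.33] yaw 19.55 F [ 0.1  0.2 -1.5] T [ 0.04  0.06 -0.03] w 40.9610054032727
```

Request:
{"op": "arm_command", "data": {
  "increments": [
    [[0, 0, 0], [0, 0, -1], 0.8],
    [[0, 0, 0], [0, 0, -2], 0.8],
    [[0, 0, 0], [0, 0, -3], 0.8],
    [[0, 0, 0], [0, 0, -3], 0.8],
    [[0, 0, 0], [0, 0, -3], 0.8]
  ]
}}

```text
clock: 8.85
position: [484.0, 193.1, 78.8]
ee_rot: [-0.123, 0.699, 0.118, 0.694]
contact_force: [-2.1, -0.9, 2.9]
gripper_width: 41.5
```

```bash
python3 st.py
```

```text
8.85 [484.03 193.12  78.82] yaw 19.57 F [-2.1 -0.9  2.9] T [-0.13  0.55  0.03] w 41.519579356192246
```

Request:
{"op": "arm_command", "data": {
  "increments": [
    [[0, 0, 0], [0, 0, -0.6], 0.8],
    [[0, 0, 0], [0, 0, -0.8], 0.8],
    [[0, 0, 0], [0, 0, -0.8], 0.8],
    [[0, 0, 0], [0, 0, -0.8], 0.8],
    [[0, 0, 0], [0, 0, -0.8], 0.8]
  ]
}}

```text
clock: 9.35
position: [484.0, 193.1, 78.8]
ee_rot: [-0.123, 0.699, 0.118, 0.694]
contact_force: [-4.2, -0.2, 6.5]
gripper_width: 40.9
```

```bash
python3 st.py
```

```text
9.35 [484.05 193.12  78.8 ] yaw 19.58 F [-4.2 -0.2  6.5] T [-0.13  0.91 -0.05] w 40.9348079483947
```

Fully home: z holds at 78.8 while force rises to about 6.5 N. Next I relieve the push and swing anticlockwise in stages.

Request:
{"op": "arm_command", "data": {
  "increments": [
    [[0, 0, 5], [0, 0, 0.2], 0.8],
    [[0, 0, 11], [0.1, 0, 0.2], 0.8],
    [[0, 0, 17], [0.1, 0, 0.2], 0.8],
    [[0, 0, 23], [0.2, 0.1, 0.2], 0.8],
    [[0, 0, 28], [0.2, 0.1, 0.2], 0.8]
  ]
}}

```text
clock: 9.85
position: [484.2, 192.4, 78.9]
ee_rot: [-0.289, 0.649, 0.283, 0.645]
contact_force: [0.1, -3.4, 1.3]
gripper_width: 41.1
```

```bash
python3 st.py
```

```text
9.85 [484.2  192.38  78.89] yaw 47.74 F [ 0.1 -3.4  1.3] T [-0.88 -0.07 -0.19] w 41.13711276161601
```

Request:
{"op": "arm_command", "data": {
  "increments": [
    [[0, 0, 5], [0.1, 0.1, 0], 0.8],
    [[0, 0, 11], [0.1, 0.2, 0], 0.8],
    [[0, 0, 17], [0.2, 0.2, 0], 0.8],
    [[0, 0, 23], [0.2, 0.3, 0], 0.8],
    [[0, 0, 28], [0.2, 0.3, 0], 0.8]
  ]
}}

```text
clock: 10.35
position: [484.6, 192.2, 78.9]
ee_rot: [-0.439, 0.559, 0.431, 0.556]
contact_force: [0.4, -2.3, 1.4]
gripper_width: 40.7
```

```bash
python3 st.py
```

```text
10.35 [484.57 192.16  78.87] yaw 75.91 F [ 0.4 -2.3  1.4] T [-0.69 -0.12 -0.17] w 40.73783127267933
```

Request:
{"op": "arm_command", "data": {
  "increments": [
    [[0, 0, 3], [0.1, 0.1, 0], 0.8],
    [[0, 0, 6], [0.1, 0.2, 0], 0.8],
    [[0, 0, 9], [0.1, 0.3, 0], 0.8],
    [[0, 0, 12], [0.1, 0.3, 0], 0.8],
    [[0, 0, 14], [0.1, 0.3, 0], 0.8]
  ]
}}

```text
clock: 10.85
position: [484.8, 192.1, 78.8]
ee_rot: [0.504, -0.501, -0.496, -0.499]
contact_force: [-0.2, -1.8, 1.8]
gripper_width: 40.8
```

```bash
python3 st.py
python3 - <<'E'
from h import *
p,d=imaging.get_image("side"); C=cam("side"); u=proj(C,[(484,194,104)])[0].astype(int); print(u)
cv2.imwrite("pics/f.png",cv2.resize(p[u[1]-70:u[1]+70,u[0]-90:u[0]+90],None,fx=4,fy=4,interpolation=cv2.INTER_CUBIC))
E
```

```text
10.85 [484.78 192.09  78.85] yaw 89.95 F [-0.2 -1.8  1.8] T [-0.44  0.07 -0.22] w 40.78316483564046
[299 280]
```

View pics/f.png

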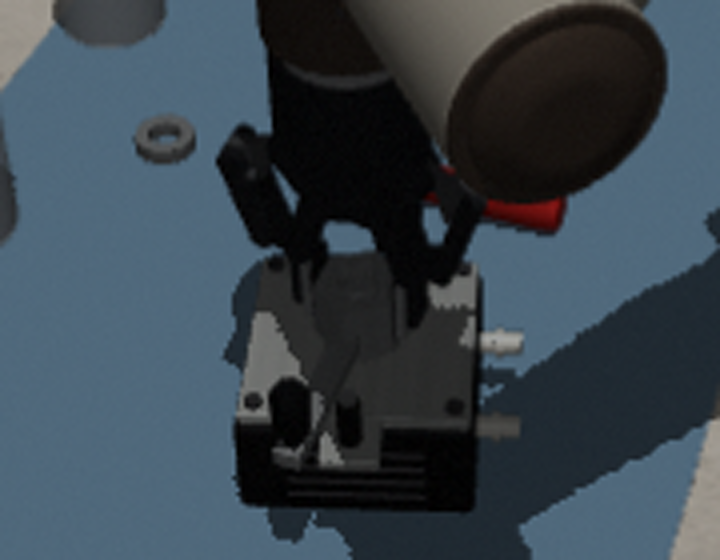

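The side crop shows the lever seated, its arm (from (355,350) to (310,460)) just short of the post at (347,420). I'll creep the rest in small steps.

Request:
{"op": "arm_command", "data": {
  "increments": [
    [[0, 0, 1], [0, 0, 0], 0.8],
    [[0, 0, 2], [0, 0.1, 0], 0.8],
    [[0, 0, 3], [0, 0.1, 0], 0.8],
    [[0, 0, 3.5], [0, 0.1, 0], 0.8],
    [[0, 0, 3.5], [0, 0.1, 0], 0.8]
  ]
}}

```text
clock: 11.4
position: [484.8, 192.1, 78.9]
ee_rot: [0.519, -0.485, -0.511, -0.484]
contact_force: [0.3, -1.7, 0.0]
gripper_width: 40.7
```

```bash
python3 st.py
```

```text
11.4 [484.82 192.09  78.85] yaw 93.51 F [ 0.3 -1.7  0. ] T [-0.48  0.05 -0.18] w 40.73322805749854
```

Request:
{"op": "arm_command", "data": {
  "increments": [
    [[0, 0, 0.3], [0, 0, 0], 0.8],
    [[0, 0, 0.6], [0, 0, 0], 0.8],
    [[0, 0, 0.9], [0, 0, 0], 0.8],
    [[0, 0, 1], [0, 0, 0], 0.8],
    [[0, 0, 1], [0, 0, 0], 0.8]
  ]
}}

```text
clock: 11.9
position: [484.8, 192.1, 78.9]
ee_rot: [0.523, -0.481, -0.515, -0.479]
contact_force: [0.6, -0.8, 1.2]
gripper_width: 41.3
```

```bash
python3 st.py
```

```text
11.9 [484.84 192.12  78.86] yaw 94.51 F [ 0.6 -0.8  1.2] T [-0.45  0.02 -0.15] w 41.32933942129347
```

Request:
{"op": "arm_command", "data": {
  "increments": [
    [[0, 0, 0.2], [0, 0, 0], 0.8],
    [[0, 0, 0.4], [0, 0, 0], 0.8],
    [[0, 0, 0.6], [0, 0, 0], 0.8],
    [[0, 0, 0.7], [0, 0, 0], 0.8],
    [[0, 0, 0.7], [0, 0, 0], 0.8]
  ]
}}

```text
clock: 12.4
position: [484.9, 192.1, 78.9]
ee_rot: [0.526, -0.477, -0.518, -0.476]
contact_force: [-0.0, -1.0, 1.1]
gripper_width: 41.2
```

```bash
python3 st.py
```

```text
12.4 [484.87 192.1   78.88] yaw 95.21 F [-0.  -1.   1.1] T [-0.44  0.01 -0.19] w 41.213848856358815
```

Request:
{"op": "arm_command", "data": {
  "increments": [
    [[0, 0, 0.2], [0, 0, 0], 0.8],
    [[0, 0, 0.4], [0, 0, 0], 0.8],
    [[0, 0, 0.6], [0, 0, 0], 0.8],
    [[0, 0, 0.7], [0, 0, 0], 0.8],
    [[0, 0, 0.7], [0, 0, 0], 0.8]
  ]
}}

```text
clock: 12.9
position: [484.9, 192.1, 78.9]
ee_rot: [0.529, -0.474, -0.521, -0.473]
contact_force: [0.7, -2.0, 1.5]
gripper_width: 41.3
```

```bash
python3 st.py
```

```text
12.9 [484.92 192.11  78.88] yaw 95.9 F [ 0.7 -2.   1.5] T [-0.41 -0.09 -0.36] w 41.2629029348713
```

Contact with the post shows as torque stepping from −0.18 to −0.36 N·m, roughly 2 N at the post. I'll ease back a little so it doesn't spring away on release.

Request:
{"op": "arm_command", "data": {
  "increments": [
    [[0, 0, -0.2], [0, 0, 0], 0.8],
    [[0, 0, -0.4], [0, 0, 0], 0.8],
    [[0, 0, -0.5], [0, 0, 0], 0.8],
    [[0, 0, -0.5], [0, 0, 0], 0.8],
    [[0, 0, -0.5], [0, 0, 0], 0.8]
  ]
}}

```text
clock: 13.4
position: [484.8, 192.1, 78.9]
ee_rot: [0.527, -0.476, -0.519, -0.475]
contact_force: [-0.0, -2.0, 1.3]
gripper_width: 40.6
```

```bash
python3 st.py; python3 st.py
```

```text
13.4 [484.85 192.08  78.86] yaw 95.41 F [-0.  -2.   1.3] T [-0.48  0.09 -0.06] w 40.605884861718586
13.4 [484.85 192.08  78.86] yaw 95.41 F [-0.  -2.   1.3] T [-0.48  0.09 -0.06] w 40.605884861718586
```

Request:
{"op": "arm_command", "data": {
  "increments": [
    [[0, 0, -0.15], [0, 0, 0], 0.8],
    [[0, 0, -0.15], [0, 0, 0], 0.54],
    [[0, 0, -0.15], [0, 0, 0], 0.5],
    [[0, 0, -0.15], [0, 0, 0], 0.45],
    [[0, 0, -0.15], [0, 0, 0], 0.35]
  ]
}}

```text
clock: 13.9
position: [485.0, 192.4, 78.9]
ee_rot: [0.527, -0.477, -0.518, -0.476]
contact_force: [-0.0, 1.1, 0.7]
gripper_width: 55.4
```

Request:
{"op": "arm_command", "data": {
  "increments": [
    [[0, 0, 0], [0, 0, 0], 0.25],
    [[0, 0, 0], [0, 0, 0], 0.25],
    [[0, 0, 0], [0, 0, 5], 0.25],
    [[0, 0, 0], [0, 0, 20], 0.25],
    [[0, 0, 0], [0, 0, 40], 0.25]
  ]
}}

```text
clock: 14.4
position: [484.5, 192.0, 118.8]
ee_rot: [0.526, -0.478, -0.519, -0.475]
contact_force: [0.2, 0.3, 0.6]
gripper_width: 64.1
```

Request:
{"op": "arm_command", "data": {
  "increments": [
    [[0, 0, 0], [0, -5, 30], 0.25],
    [[0, 0, 0], [0, -15, 65], 0.25],
    [[0, 0, 0], [0, -25, 95], 0.25],
    [[0, 0, 0], [0, -30, 110], 0.25],
    [[0, 0, 0], [0, -30, 110], 0.25]
  ]
}}

```text
clock: 14.9
position: [485.7, 162.3, 231.9]
ee_rot: [0.527, -0.475, -0.518, -0.478]
contact_force: [-0.2, 0.2, 0.2]
gripper_width: 64.0
```

```bash
python3 st.py
python3 - <<'E'
from h import *
import pickle
s=readout.read_state(); p,d=imaging.get_image("wrist"); C=cam("wrist",s); pickle.dump((s,p,d,C),open("g.pkl","wb")); cv2.imwrite("pics/g.png",p)
P=cloud(C,d); z=P[...,2]; xy=P[...,:2]
circ=lambda q:cv2.minEnclosingCircle(cv2.convexHull(q.astype(np.float32)))
rs=np.hypot(xy[...,0]-484.1,xy[...,1]-193.7)
h=P[(rs<28)&(z>104)&(z<109)]; print("hub top",len(h),np.median(h[:,2]),circ(h[:,:2])); c=np.array(circ(h[:,:2])[0])
k=P[(rs>75)&(rs<110)&(z>117)&(z<125)]; print("knob",len(k),np.median(k[:,2])); kc=np.array(circ(k[:,:2])[0]); print(kc,"yaw",np.degrees(np.arctan2(*(kc-c)[::-1])),np.hypot(*(kc-c)))
po=P[(np.hypot(xy[...,0]-465.6,xy[...,1]-262.8)<12)&(z>95)&(z<101)]; print("post",len(po),circ(po[:,:2]))
E
```

```text
14.9 [485.67 162.29 231.91] yaw 95.25 F [-0.2  0.2  0.2] T [ 0.06 -0.   -0.05] w 64.04558153813703
hub top 1742 106.26467413810602 ((483.6827087402344, 193.4110565185547), 24.068296432495117)
knob 329 119.7892836295076
[477.22866821 284.42047119] yaw 94.05640718714389 91.23797563637439
post 151 ((465.3361511230469, 262.4909362792969), 5.836482524871826)
```

View pics/g.png

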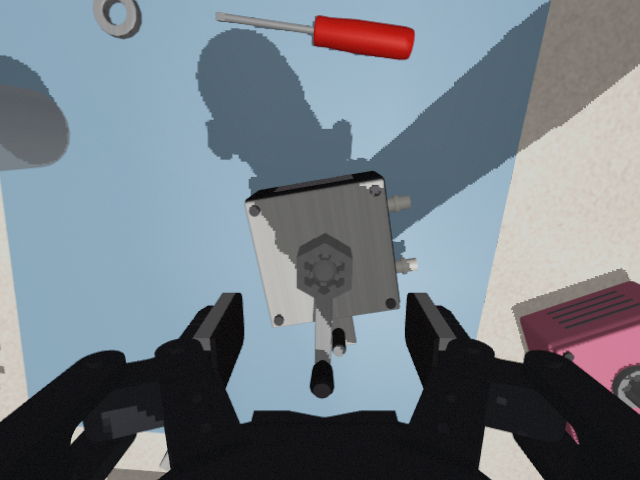

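Hub top is at 106.3, so it's fully home. The arm lies along (322,340) and the post is at (338,342). I'll measure the arm-to-post gap more tightly.

Run:
```python
from h import *
import pickle
s,p,d,C=pickle.load(open("g.pkl","rb")); 
def meas(C,d):
    P=cloud(C,d); z=P[...,2]; xy=P[...,:2]; c=np.array([483.7,193.4]); rs=np.hypot(*(np.moveaxis(xy,2,0)-c[:,None,None]))
    h=P[(rs<28)&(z>104)&(z<109)][:,:2].astype(np.float32); H=cv2.convexHull(h)[:,0]; e=np.roll(H,-1,0)-H; L=np.hypot(*e.T); a=np.arctan2(e[:,1],e[:,0])
    print("hex dir mod60",np.degrees(np.angle((L*np.exp(6j*a)).sum()))/6, abs((L*np.exp(6j*a)).sum())/L.sum())
    a=P[(rs>26)&(rs<80)&(z>84)&(z<88)&(abs(xy[...,0]-480)<25)][:,:2]; print(len(a))
    for y0 in range(222,275,6):
        q=a[(a[:,1]>=y0)&(a[:,1]<y0+6),0]
        if len(q): print(y0+3,len(q),np.percentile(q,[1,99]).round(1),q.min().round(1))
meas(C,d)
```

```text
hex dir mod60 -25.69104 0.93865573
874
225 55 [474.3 487.6] 474.3
231 106 [474.5 487.2] 474.3
237 105 [473.7 487.2] 473.7
243 107 [473.2 487. ] 473.1
249 111 [472.7 486.6] 472.6
255 124 [462.6 486.1] 461.8
261 115 [459.9 485.5] 459.7
267 102 [471.8 485. ] 471.7
273 49 [471.5 484.5] 471.5
```

Three estimates of arm yaw give 94.0–94.3°, against an expected contact near 94.5°, so there may be a gap of up to about 0.7 mm. To be sure it rests against the post, I'll straddle the knob with the pads, nudge gently and ease off slowly.

Request:
{"op": "arm_command", "data": {
  "increments": [
    [[0, 0, 0], [-1, 40, 0], 0.5],
    [[0, 0, 0], [-3, 80, -20], 0.5],
    [[0, 0, 0], [-5, 115, -55], 0.5],
    [[0, 0, 0], [-5, 122, -90], 0.5],
    [[0, 0, 0], [-5, 122, -95], 0.5]
  ]
}}

```text
clock: 15.45
position: [476.3, 283.0, 128.7]
ee_rot: [0.526, -0.481, -0.519, -0.472]
contact_force: [0.3, -0.5, -0.9]
gripper_width: 42.5
```

Request:
{"op": "arm_command", "data": {
  "increments": [
    [[0, 0, 0], [0, 0, -10], 0.5],
    [[0, 0, 0], [0, 0, -22], 0.5],
    [[0, 0, 0], [0, 0, -30], 0.5],
    [[0, 0, 0], [0, 0, -32], 0.5],
    [[0, 0, 0], [0, 0, -32], 0.5]
  ]
}}

```text
clock: 15.95
position: [476.6, 282.8, 97.1]
ee_rot: [0.526, -0.481, -0.519, -0.472]
contact_force: [-0.2, 0.0, 0.6]
gripper_width: 42.9
```

```bash
python3 st.py
```

```text
15.95 [476.62 282.77  97.08] yaw 95.29 F [-0.2  0.   0.6] T [ 0.04  0.04 -0.02] w 42.884163065863696
```

Request:
{"op": "arm_command", "data": {
  "increments": [
    [[0, 0, 0], [-3, 0, 2], 0.5],
    [[0, 0, 0], [-6, 0, 3], 0.5],
    [[0, 0, 0], [-8, 0, 3], 0.5],
    [[0, 0, 0], [-9, 0, 3], 0.5],
    [[0, 0, 0], [-9, 0, 3], 0.5]
  ]
}}

```text
clock: 16.45
position: [467.4, 282.8, 100.3]
ee_rot: [0.526, -0.481, -0.519, -0.472]
contact_force: [0.6, -1.1, 0.4]
gripper_width: 42.3
```

```bash
python3 st.py
```

```text
16.45 [467.45 282.84 100.28] yaw 95.3 F [ 0.6 -1.1  0.4] T [ 0.07 -0.01 -0.01] w 42.34210100617606
```

Request:
{"op": "arm_command", "data": {
  "increments": [
    [[0, 0, 0], [-0.3, 0, 0], 0.5],
    [[0, 0, 0], [-0.6, 0, 0], 0.5],
    [[0, 0, 0], [-0.9, 0, 0], 0.5],
    [[0, 0, 0], [-1.0, 0, 0], 0.5],
    [[0, 0, 0], [-1.0, 0, 0], 0.5]
  ]
}}

```text
clock: 16.95
position: [466.5, 282.9, 100.3]
ee_rot: [0.526, -0.48, -0.519, -0.472]
contact_force: [-0.2, -1.1, -0.0]
gripper_width: 42.6
```

```bash
python3 st.py
```

```text
16.95 [466.5  282.88 100.27] yaw 95.3 F [-0.2 -1.1 -0. ] T [ 0.03 -0.04  0.03] w 42.64020807116815
```

Request:
{"op": "arm_command", "data": {
  "increments": [
    [[0, 0, 0], [-0.2, 0, 0], 0.5],
    [[0, 0, 0], [-0.4, 0, 0], 0.5],
    [[0, 0, 0], [-0.6, 0, 0], 0.5],
    [[0, 0, 0], [-0.7, 0, 0], 0.5],
    [[0, 0, 0], [-0.7, 0, 0], 0.5]
  ]
}}

```text
clock: 17.45
position: [465.9, 282.9, 100.3]
ee_rot: [0.526, -0.48, -0.519, -0.472]
contact_force: [0.2, 0.2, -0.1]
gripper_width: 42.7
```

```bash
python3 st.py
```

```text
17.45 [465.9  282.9  100.33] yaw 95.3 F [ 0.2  0.2 -0.1] T [-0.03 -0.12 -0.04] w 42.734823675620284
```

Request:
{"op": "arm_command", "data": {
  "increments": [
    [[0, 0, 0], [-0.2, 0, 0], 0.5],
    [[0, 0, 0], [-0.4, 0, 0], 0.5],
    [[0, 0, 0], [-0.6, 0, 0], 0.5],
    [[0, 0, 0], [-0.7, 0, 0], 0.5],
    [[0, 0, 0], [-0.7, 0, 0], 0.5]
  ]
}}

```text
clock: 17.95
position: [465.3, 282.9, 100.4]
ee_rot: [0.526, -0.48, -0.519, -0.472]
contact_force: [1.5, -0.6, 0.7]
gripper_width: 42.9
```

```bash
python3 st.py
```

```text
17.95 [465.33 282.95 100.38] yaw 95.31 F [ 1.5 -0.6  0.7] T [-0.07 -0.4   0.06] w 42.86368963113421
```

The pad touches the knob and force rises at the post's stiffness: Ty goes from −0.12 to −0.40 N·m in 0.6 mm, about 1.5 N. The arm is therefore on the post. I'll ease off slowly.

Request:
{"op": "arm_command", "data": {
  "increments": [
    [[0, 0, 0], [0.1, 0, 0], 0.5],
    [[0, 0, 0], [0.2, 0, 0], 0.5],
    [[0, 0, 0], [0.3, 0, 0], 0.5],
    [[0, 0, 0], [0.4, 0, 0], 0.5],
    [[0, 0, 0], [0.5, 0, 0], 0.5]
  ]
}}

```text
clock: 18.45
position: [465.7, 282.9, 100.3]
ee_rot: [0.526, -0.48, -0.519, -0.472]
contact_force: [0.3, 0.1, 0.3]
gripper_width: 42.9
```

Request:
{"op": "arm_command", "data": {
  "increments": [
    [[0, 0, 0], [0.1, 0, 0], 0.5],
    [[0, 0, 0], [0.2, 0, 0], 0.5],
    [[0, 0, 0], [0.3, 0, 0], 0.5],
    [[0, 0, 0], [0.5, 0, 0], 0.5],
    [[0, 0, 0], [0.7, 0, 0], 0.5]
  ]
}}

```text
clock: 18.95
position: [466.3, 282.9, 100.3]
ee_rot: [0.526, -0.481, -0.519, -0.472]
contact_force: [0.5, 0.4, -0.8]
gripper_width: 42.6
```

```bash
python3 st.py
```

```text
18.95 [466.3  282.88 100.27] yaw 95.3 F [ 0.5  0.4 -0.8] T [ 0.06 -0.05  0.  ] w 42.57204433972756
```

Request:
{"op": "arm_command", "data": {
  "increments": [
    [[0, 0, 0], [2, 0, 0], 0.5],
    [[0, 0, 0], [5, 0, 0], 0.5],
    [[0, 0, 0], [8, 0, 0], 0.5],
    [[0, 0, 0], [10, 0, 0], 0.5],
    [[0, 0, 0], [10, 0, 3], 0.5]
  ]
}}

```text
clock: 19.45
position: [476.4, 282.7, 103.0]
ee_rot: [0.526, -0.481, -0.519, -0.472]
contact_force: [0.2, 0.5, -0.8]
gripper_width: 43.1
```

Request:
{"op": "arm_command", "data": {
  "increments": [
    [[0, 0, 0], [0, 0, 20], 0.5],
    [[0, 0, 0], [0, 0, 60], 0.5],
    [[0, 0, 0], [0, -30, 100], 0.5],
    [[0, 0, 0], [0, -75, 130], 0.5],
    [[0, 0, 0], [0, -115, 132], 0.5]
  ]
}}

```text
clock: 19.95
position: [478.1, 167.8, 239.4]
ee_rot: [0.528, -0.477, -0.518, -0.474]
contact_force: [0.8, 0.9, -0.5]
gripper_width: 43.0
```

Request:
{"op": "arm_command", "data": {
  "increments": [
    [[0, 0, 0], [9, -5, 0], 0.3],
    [[0, 0, 0], [9, -5, 0], 0.3],
    [[0, 0, 0], [9, -5, 0], 0.3],
    [[0, 0, 0], [9, -5, 0], 0.3],
    [[0, 0, 0], [9, -5, 0], 0.3]
  ]
}}

```text
clock: 20.45
position: [486.8, 163.6, 238.7]
ee_rot: [0.528, -0.478, -0.519, -0.473]
contact_force: [0.3, -0.8, -0.1]
gripper_width: 59.7
```

```bash
python3 st.py
python3 - <<'E'
from h import *
s=readout.read_state(); p,d=imaging.get_image("wrist"); C=cam("wrist",s); cv2.imwrite("pics/i.png",cv2.resize(p[170:410,230:430],None,fx=2.5,fy=2.5,interpolation=cv2.INTER_CUBIC))
P=cloud(C,d); z=P[...,2]; xy=P[...,:2]
circ=lambda q:cv2.minEnclosingCircle(cv2.convexHull(q.astype(np.float32)))
c=np.array([484,193.5]); rs=np.hypot(xy[...,0]-c[0],xy[...,1]-c[1])
h=P[(rs<28)&(z>104)&(z<109)]; print("hub top",np.median(h[:,2]),circ(h[:,:2])); c=np.array(circ(h[:,:2])[0])
H=cv2.convexHull(h[:,:2].astype(np.float32))[:,0]; e=np.roll(H,-1,0)-H; a=np.arctan2(e[:,1],e[:,0]); print("hex yaw",120+np.degrees(np.angle((np.hypot(*e.T)*np.exp(6j*a)).sum()))/6)
k=P[(rs>75)&(rs<110)&(z>117)&(z<125)]; kc=np.array(circ(k[:,:2])[0]); print("knob",kc,"yaw",np.degrees(np.arctan2(*(kc-c)[::-1])))
po=P[(np.hypot(xy[...,0]-465.6,xy[...,1]-262.8)<12)&(z>95)&(z<101)]; print("post",circ(po[:,:2]))
E
```

```text
20.45 [486.83 163.65 238.69] yaw 95.48 F [ 0.3 -0.8 -0.1] T [-0.01 -0.06  0.02] w 59.6659842454897
hub top 106.18667040273397 ((483.46875, 193.18771362304688), 24.114194869995117)
hex yaw 94.55978
knob [476.6763916  284.86712646] yaw 94.23719707970791
post ((465.2066650390625, 262.4010009765625), 5.876837253570557)
```

View pics/i.png

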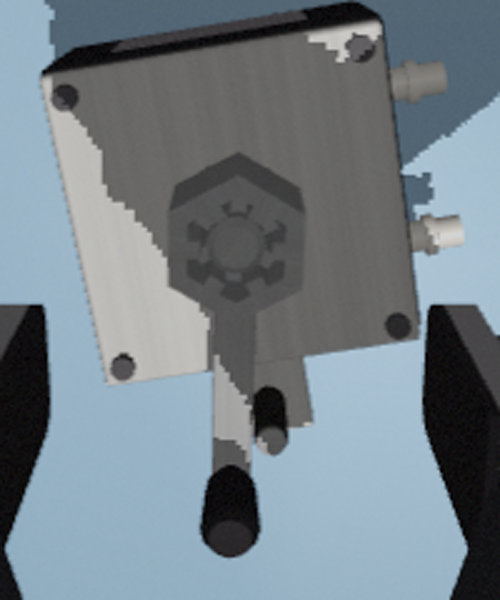

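The crop shows the lever home on the splines. Its arm (about (232,400)) touches the foot of the post ((268,405)), and the gripper is clear. Handing in.

```bash
python3 -c "
from bench import arm; print(arm.job_done())"
```

```text
the job is handed in; nothing more can be done
None
```

The lever is seated fully home on the dosing pump's shaft, its arm rests against the stop post, and the gripper is clear. I handed the job in at about 20.5 s.

- **Fitting:** I lowered the lever slowly at about 4° anticlockwise of the pump's +x, close to a quarter turn clockwise of the post. The camera had shown the spline angle, so it went in at the first angle tried, with almost no force and no need to feel around. I pressed it home with about 6.5 N.
- **Swing:** I turned it anticlockwise until the torque showed about 2 N on the post, eased back and let go. I then nudged the knob with about 1.5 N to confirm the arm was on the post, and backed off slowly.

**Last checks:**
- **Seating:** the hub top is at 106.2 mm (106 expected), so the lever is home.
- **Arm angle:** two estimates, 94.2° and 94.6°, lie either side of the expected contact at about 94.5°. A gap of a few tenths of a millimetre can't be ruled out by camera.
- **Before the nudge:** the same checks, plus the arm's edge, gave 93.7–94.3° and hinted at a gap of up to 0.7 mm. That is why I nudged it.
- **Bystanders:** no move went near them, but I did not measure their positions again at the end.

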